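Lid the spice canister and hold the vacuum pump on its valve

ROBOT

A 7-joint arm with a two-finger parallel gripper is mounted at the origin on the work surface. World frame = base frame: x ahead of the robot, y to its left, z up, the work surface at z = 0. Lengths are in m, angles in rad, forces in N, time in s.
With the tool pointing down it reaches from about 0.35 to 0.9 m from the base axis. Payload 19.9 kg.
Tool frame: the origin (TCP) lies at the very end of the fingers, on their centre line; the grasp point (between the pads) lies 19 mm behind it (bot.hold_point_z is the distance from the TCP to the grasp point, in m); z points along the fingers, y is the line along which they close (so a half turn about z gives the same grasp; the last joint's range is limited). The gripper opens to 85 mm and grips with 20 to 120 N. Pads are 22 mm wide; open, the fingers measure 114 mm over their backs; the gripper's body (76 mm by 85 mm) begins 54 mm behind the grasp point. The pads swing forward as they close: fully open they stand 13 mm farther back than shut.
Start: joints at [-1.28, 0.417, -0.01, 1.614, 0.005, 1.111, -0.053], TCP at [0.204, 0.591, 0.231] pointing down, gripper open.
Joint ranges: [-2.81, 2.81], [-0.39, 2.02], [-1.27, 1.25], [0.06, 2.57], [-1.19, 4.33], [0.19, 2], [-2.82, 2.82]. Speed limits (rad/s): [1.89, 1.89, 2.39, 2.39, 3.01, 3.01, 3.01].

INTERFACE

Orientations are given as a unit quaternion [x, y, z, w].
In Python, from plant import monitor, viewer, order, bot gives the robot as it stands.
- The arm moves only by the tool drive_tool, never from a script. Its argument "increments" is a list that holds one entry, the list of rows, each a list of 7 numbers: the closure in counts, from 0 (fully open) to 255 (shut), then the shift along the tool's x, y, z in m, then the turn, a rotation vector about the tool's x, y, z in degrees. A call has 1 to 5 rows; each row shifts and turns the commanded pose from where the row before left it, along the tool's axes as they then stand; what a row does not reach is not made up. A row lasts 1/12 s, in which the tool goes at most 41.7 mm and 7.16 degrees, less where a joint would pass 70% of its speed; a pose out of reach is approached as far as the arm can. A call with a gripper value outside its range is refused whole. The fingers move at their own pace and stop on an object; "newtons" is the grip in N (left out, the last holds). Time passes only in rows, so rows that do not move let the fingers close. It gives the time, the measured TCP pose, the force, the opening and the grip force at its end, in the units of the state.
- monitor.read_state(): the state, without advancing time (a new reading comes with each control period).
- viewer.camera(name): name is "scene" or "side" or "wrist"; returns a dict with "frame" (480x640x3 uint8, red, green, blue), "depth" (480x640 float32, m along the optical axis (not along the pixel's ray), 0 where there is no reading), "fx", "fy", "cx", "cy" (pixels), "k1" (the pictures are not rectified: a ray, as slopes to the right and down, at radius r is drawn at 1 + k1 r^2 times it, then the intrinsics apply), "xyz" and "attitude" of the camera in the world; the wrist camera has in their place "T_tool_cam" (4x4, takes a point from camera to tool coordinates, whose origin is the TCP and whose axes are the flange's). Camera axes: x right, y down, z forward; pixel columns grow to the right and rows downward; lengths in m; the calibration is good to about 2 mm. A picture is of the moment at which its call begins: read the wrist's pose just before it.
- order.finish_job(): hands the job in; it is judged then, once.
The state is a dict: "time": time; "q": joint angles; "dq": joint speeds; "tau": joint torques, N m; "ee_pos": TCP position; "tool_rot": TCP orientation; "ft_force": force on the tool from outside, world axes, zero at the start; "torque": the same for the moment, N m; "opening": opening from 0.0 (shut) to 1.0 (fully open); "grip_force": force on a finger pad.
Only numpy, scipy, OpenCV 4.12 (cv2) and the standard library are available. Lean on these libraries where they do the work, as an engineer would, in place of code of your own. Each camera call takes 0.05 s, during which the arm holds its last target. There are 200 camera calls.

TASK

Vacuum-seal the nutmegs: set the black lid gently on the blue canister so that it sits fully home and level, and let go of it; then lift the white hand vacuum pump out of its docking stand and hold it upright with its soft bell centred on the lid's orange valve, pressing lightly, at about 7 N, so that the bell is squeezed about half way. Finish while still holding the pump pressed there. Leave the canister standing where it is and do not disturb the other things on the shelf.

Things in the scene. Friction and masses are not known exactly. Their poses are not given: they have to be found in the camera images.
- canister: Round blue stoneware canister, open at the top, loose, about 0.65 kg, whole nutmegs inside: outside diameter 108 mm, height 85 mm, wall 5 mm (mouth 98 mm wide). Origin: centre of its underside; z up along its axis.
- canister_rim (a point): Centre of the canister's mouth at the height of the rim, 85 mm above the canister's underside.
- lid: Loose black lid, 0.14 kg, on the shelf right way up. From below: grey plug, diameter 94 mm, 12 mm high (bottom edge tapered to 87), enters the mouth; black flange, diameter 110 mm, 5 mm thick, its underside rests on the rim; central boss, diameter 44 mm, 16 mm high, to grip it by. Total height 33 mm. Origin: centre of the plug's underside, 12 mm below the rim when fully home. z up along its axis.
- lid_valve (a point): Centre of the orange valve (14 mm disc) in the middle of the boss's flat top, 33 mm above the lid's origin.
- dock: Fixed black docking stand of the pump, 92 mm in diameter at its foot and 40 mm high: a collar of 47 mm bore and 14 mm depth round the pump's lower end, over a narrower well in which the bell hangs free. Origin: centre of its underside; z up.
- pump: Loose white hand vacuum pump, just under 0.3 kg, upright in the dock, bell down: smooth round body 42 mm in diameter, 130 mm long, domed top (straight-sided up to 118 mm). Origin: centre of the body's lower end (26 mm above the dock's underside while docked); z along its axis, up to the dome. The bell hangs 20 mm below the origin. Lift it straight up by 40 mm to take it out.
- bell_mouth (a point): Centre of the flat open end of the pump's soft black rubber bell (30 mm in diameter), 20 mm below the pump's origin when free, and closer to it when squeezed.
- bell (a joint): How far the springy bell is pushed in towards the pump's body, in m: 0 free, 0.010 fully squeezed. It takes 2 N to begin and 1 N more for each further mm: 7 N at half way (0.005), 12 N at the end of its travel.
- mortar: Small grey stone mortar, 110 mm in diameter and 75 mm high, with its pestle leaning in it to about 115 mm height. Bystander, loose, not to be disturbed. Origin: centre of its underside.
- sugar_bowl: Round stainless steel sugar bowl, 90 mm in diameter, about 87 mm high with the knob of its shut hinged lid. Bystander, loose, not to be disturbed. Origin: centre of its underside.
- saucer: Green melamine saucer, 144 mm in diameter, 18 mm high. Bystander, loose, not to be disturbed. Origin: centre of its underside.
- spatula: Flat bamboo spatula, 280 mm long, 58 mm wide at the blade, 6 mm thick, lying on the shelf along its x axis, from 140 mm behind to 140 mm ahead (the blade) of its origin. Bystander, loose, not to be disturbed. Origin: centre of its underside.
- jar_clove: Amber spice jar with a steel cap, 48 mm in diameter, 95 mm high. Bystander, loose, not to be disturbed. Origin: centre of its underside.
- jar_bay: Green glass spice jar with a wooden cap, 48 mm in diameter, 85 mm high. Bystander, loose, not to be disturbed. Origin: centre of its underside.
There are look-alikes about, which are no part of the job. Leave any pink, purple or yellow look-alike of the lid alone.

How it is judged:
On the way, in this order (a step that is already met when the one before it is completed fails the run):
1. the lid sits on the canister, fully home, centred and level, and the fingers have let go of it (horizontal distance between lid and canister below 0.004 m and z of lid in the frame of canister between 0.0705 and 0.0752 m and angle between lid's own z axis and vertical below 0.035 rad and contact force between the fingers and lid below 0.05 N and linear speed of lid below 0.02 m/s), for 0.3 s.
2. the pump is lifted clear of its dock in the fingers (contact force between the fingers and pump above 0.5 N and contact force between pump and dock below 0.05 N and z of pump in the frame of dock above 0.045 m), for 0.2 s.
At the end, for the whole second after the job is handed in: Lid home on the canister (centred to 4 mm, height to 2.5 mm, level to 2 deg) and untouched; canister upright, within 30 mm of its start; pump held in the fingers, still, clear of the dock, upright to 4 deg, bell within 7 mm of the valve centre, pressing with 4 to 11 N (bell in 1.5 to 9.2 mm) (horizontal distance between lid and canister below 0.004 m and z of lid in the frame of canister between 0.0705 and 0.0752 m and angle between lid's own z axis and vertical below 0.035 rad and contact force between each of the fingers, the arm and lid below 0.05 N and angle between canister's own z axis and vertical below 0.03 rad and distance of canister from where it was at the start of the episode below 0.03 m and horizontal distance between bell_mouth and lid_valve below 0.007 m and angle between pump's own z axis and vertical below 0.07 rad and contact force between pump and lid between 4 and 11 N and value of joint bell between 0.0015 and 0.0092 m and linear speed of pump below 0.02 m/s and contact force between the fingers and pump above 1 N and contact force between pump and dock below 0.05 N); the arm keeps its last pose, push and grip.
It fails at once if the pump pressed on the lid with more than 25 N (contact force between pump and lid above 25 N).
It fails at once if the lid let go, or dropped, more than 12 mm above its seat (contact force between the fingers and lid below 0.05 N and z of lid in the frame of canister above 0.085 m).
It fails at once if the canister tipped (angle between canister's own z axis and vertical above 0.3 rad).
It fails at once if one of the bystanders (mortar, sugar bowl, saucer, spatula, spice jars) moved by more than 30 mm (distance of any of mortar, sugar_bowl, saucer, spatula, jar_clove, jar_bay from where it was at the start of the episode above 0.03 m).
It also fails if it takes over 70 s, if anything falls off the work surface, if the arm or the gripper's body presses on something with over 40 N, if the wrist force passes 120 N, or if a joint passes its speed limit or range.

## Working session

There is one attempt and no reset: what is moved stays moved. The work goes in short steps, Python scripts to look and compute and a tool call to move; the robot and the scene stay as the last step left them, time stands still between calls to the robot, and variables do not carry over. Pictures are saved under pics/ and viewed, at most 10 in all, crops included, and the job is handed in when it is done.

Besides the shell and the picture viewer there is one more tool, called after "Call:" as name([rows], argument=value, ...), one row to a line, values as JSON. drive_tool: Moves the arm, as the interface text tells. Its arguments: {"type":"object","properties":{"increments":{"type":"array"},"newtons":{"type":"number"}},"required":["increments"]}

```bash
mkdir -p pics; cat > h.py <<'E'
import numpy as np, cv2
from scipy.spatial.transform import Rotation as R
from plant import monitor, viewer, order, bot
def cam(name):
    s=monitor.read_state(); c=viewer.camera(name)
    if name=="wrist":
        T=np.eye(4);T[:3,:3]=R.from_quat(s["tool_rot"]).as_matrix();T[:3,3]=s["ee_pos"]
        c["T"]=T@np.array(c["T_tool_cam"])
    else:
        T=np.eye(4);a=np.array(c["attitude"]);T[:3,:3]=R.from_quat(a).as_matrix() if a.size==4 else a
        T[:3,3]=c["xyz"];c["T"]=T
    return c
def rays(c,uv):
    K=np.array([[c["fx"],0,c["cx"]],[0,c["fy"],c["cy"]],[0,0,1.]])
    p=cv2.undistortPoints(np.array(uv,float).reshape(-1,1,2),K,np.array([c["k1"],0,0,0,0.])).reshape(-1,2)
    return np.c_[p,np.ones(len(p))]
def plane(c,uv,z):
    d=rays(c,uv)@c["T"][:3,:3].T;o=c["T"][:3,3]
    return o+d*((z-o[2])/d[:,2])[:,None]
def cloud(c):
    v,u=np.mgrid[:480,:640];r=rays(c,np.c_[u.ravel(),v.ravel()])
    P=(r*c["depth"].reshape(-1,1))@c["T"][:3,:3].T+c["T"][:3,3]
    P[c["depth"].ravel()==0]=np.nan
    return P.reshape(480,640,3)
def save(c,n): cv2.imwrite("pics/"+n,c["frame"][:,:,::-1])
E
python3 - <<'E'
from h import *
for n in("scene","side"):
    c=cam(n);save(c,n+"0.png");print(n,c["T"].round(3).tolist(),c["fx"],c["k1"])
s=monitor.read_state();print(s)
E
```

```text
scene [[-0.871, 0.333, -0.361, 1.027], [0.491, 0.584, -0.646, 0.847], [-0.004, -0.74, -0.672, 0.975], [0.0, 0.0, 0.0, 1.0]] 536.8993758577631 -0.13722653363721896
side [[-0.999, -0.001, 0.033, 0.521], [-0.026, 0.646, -0.763, 0.861], [-0.021, -0.763, -0.646, 0.834], [0.0, 0.0, 0.0, 1.0]] 443.1682052276248 0.0254709887763852
{'time': 0.1, 'q': array([-1.27950952,  0.41793026, -0.01028679,  1.61411743,  0.00468061,
        1.11069272, -0.05298369]), 'dq': array([ 2.16792998e-03, -2.49341238e-03, -7.06359213e-04, -1.71588107e-03,
       -3.05427910e-05,  5.36940884e-04, -4.47761761e-04]), 'tau': array([ 1.17323856e-03, -8.65819216e+01,  6.80366568e-01, -4.35640919e+01,
        1.92523375e-02,  4.91661180e-03,  6.34331354e-05]), 'ee_pos': array([0.20408377, 0.59040798, 0.23071147]), 'tool_rot': array([ 1.65626194e-01,  9.86188445e-01, -5.59226345e-04, -5.53997316e-05]), 'ft_force': array([-0.72067028, -0.15575972, -0.94053002]), 'torque': array([ 0.00745823, -0.01969715, -0.01306499]), 'grip_force': 0.0, 'opening': 0.9989986773259555}
```

View pics/scene0.png

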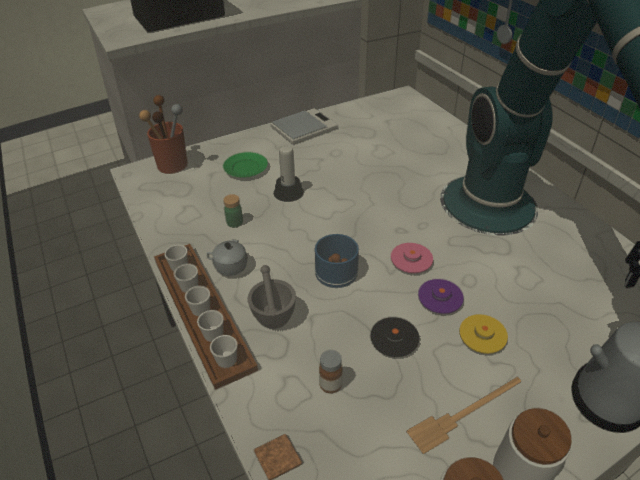

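View pics/side0.png

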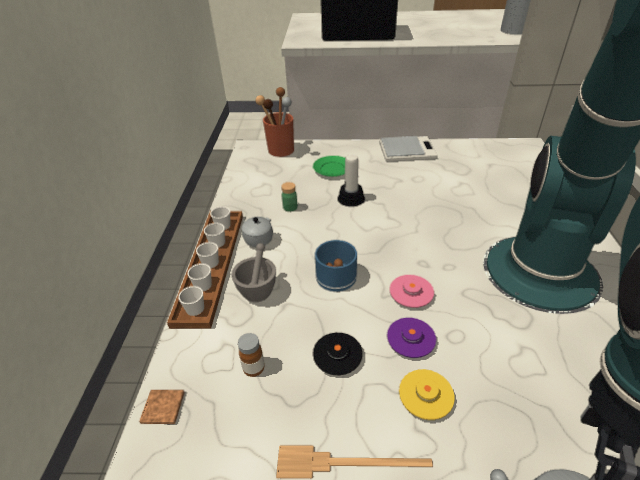

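The lid candidates in the scene view are pink (412,257), purple (441,296), yellow (483,333) and black (396,336). Only the black one, with its orange valve at (396,331), fits the description; in the side view it is at (338,354). The canister is at (336,260), and the pump in its dock at (288,175). Next I'll measure these and confirm the lid in a crop.

```bash
python3 - <<'E'
from h import *
boxes={"scene":dict(lid=(365,310,430,362),can=(310,230,365,290),pump=(272,142,306,204)),
"side":dict(lid=(305,325,372,380),can=(308,235,365,295),pump=(335,150,370,208))}
for n in boxes:
    c=cam(n);P=cloud(c);f=c["frame"].astype(int);hsv=cv2.cvtColor(c["frame"],cv2.COLOR_RGB2HSV)
    v,u=np.mgrid[:480,:640]
    def box(k):
        a,b,d,e=boxes[n][k];return (u>=a)&(u<d)&(v>=b)&(v<e)
    org=(hsv[...,0]<18)&(hsv[...,1]>150)&(hsv[...,2]>110)&box("lid")
    uv=np.c_[u[org],v[org]]; print(n,"valve",len(uv),uv.mean(0),plane(c,[uv.mean(0)],.033))
    blk=(hsv[...,2]<70)&box("lid"); blk|=org
    ct=max(cv2.findContours(blk.astype(np.uint8),0,1)[0],key=cv2.contourArea)
    q=plane(c,ct.reshape(-1,2),.014)[:,:2].astype(np.float32);print(" lid circ",cv2.minEnclosingCircle(q))
    blue=(hsv[...,0]>95)&(hsv[...,0]<120)&(hsv[...,1]>70)&box("can")
    Q=P[blue];rim=Q[(Q[:,2]>.079)&(Q[:,2]<.092)]
    def fit(q):
        A=np.c_[2*q[:,:2],np.ones(len(q))];s=np.linalg.lstsq(A,(q[:,:2]**2).sum(1),rcond=None)[0];return s[:2],np.sqrt(s[2]+s[:2]@s[:2])
    print(" rim",len(rim),fit(rim),rim[:,2].max(),cv2.minEnclosingCircle(rim[:,:2].astype(np.float32)))
    ct=max(cv2.findContours(blue.astype(np.uint8),0,1)[0],key=cv2.contourArea)
    hull=plane(c,ct.reshape(-1,2),.085)[:,:2]; 
    # far half of the outline is the outer rim edge
    cen=fit(rim)[0];away=(cen-c["T"][:2,3]);away/=np.linalg.norm(away)
    far=hull[(hull-cen)@away>0.0];print(" far rim",len(far),fit(far))
    Q=P[box("pump")];Q=Q[np.isfinite(Q[:,0])]
    b=Q[(Q[:,2]>.06)&(Q[:,2]<.135)];print(" pump",len(b),np.median(b,0),Q[:,2].max(),fit(b))
    if n=="scene": cv2.imwrite("pics/crop.png",cv2.resize(c["frame"][220:380,280:520,::-1],None,fx=3,fy=3))
E
```

```text
scene valve 21 [394.61904762 330.57142857] [[0.53293271 0.27314206 0.033     ]]
 lid circ ((0.5322862863540649, 0.27534669637680054), 0.055980049073696136)
 rim 15 (array([0.54038912, 0.02741777]), np.float64(0.05087767639775017)) 0.09002176199552692 ((0.5406891703605652, 0.030615611001849174), 0.05180816724896431)
 far rim 0 (array([0., 0.]), np.float64(0.0))
 pump 307 [ 0.50177032 -0.32196273  0.09834314] 0.16146452540950673 (array([ 0.49474897, -0.33532863]), np.float64(0.018314900718378224))
side valve 35 [337.08571429 347.31428571] [[0.53265551 0.27573411 0.033     ]]
 lid circ ((0.5325019359588623, 0.2761470377445221), 0.055676694959402084)
 rim 227 (array([0.53907521, 0.029097  ]), np.float64(0.050920116989695466)) 0.08791012405221432 ((0.5402688980102539, 0.027723781764507294), 0.05524076521396637)
 far rim 47 (array([0.53792204, 0.02957107]), np.float64(0.05073166591812464))
 pump 270 [ 0.49517318 -0.31861536  0.09785184] 0.1559704365009793 (array([ 0.49508254, -0.33213934]), np.float64(0.01787931868375206))
```

View pics/crop.png

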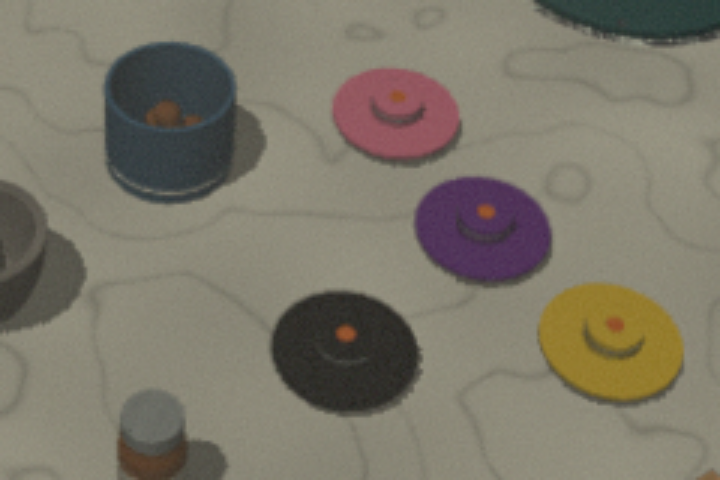

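The crop shows the black lid at crop pixel (345,350) with an orange valve and a boss, so it is the one. Positions: lid ≈ (0.533, 0.275), canister ≈ (0.540, 0.029), pump ≈ (0.495, -0.334). I'll align the tool with the world axes first, then go over the lid.

Call:
drive_tool([
  [[0,0,0,0,0,0,-6.36],[0,0,0,0,0,0,-6.36],[0,0,0,0,0,0,-6.36],[0,-0.025,-0.024,0,0,0,0],[0,-0.025,-0.024,0,0,0,0]],
], newtons=30)

```text
time: 0.62
ee_pos: [0.2533, 0.5428, 0.2308]
tool_rot: [-0.002, 1.0, -0.0, -0.0]
ft_force: [1.2, 0.7, -0.0]
opening: 0.999
grip_force: 0.0
```

Call:
drive_tool([
  [[0,-0.027,-0.026,0,0,0,0],[0,-0.027,-0.026,0,0,0,0],[0,-0.027,-0.026,0,0,0,0],[0,-0.027,-0.026,0,0,0,0],[0,-0.027,-0.026,0,0,0,0]],
])

```text
time: 1.03
ee_pos: [0.3902, 0.4112, 0.2313]
tool_rot: [-0.0, 1.0, -0.0, -0.0]
ft_force: [0.7, 1.1, 0.0]
opening: 1.003
grip_force: 0.0
```

Call:
drive_tool([
  [[0,-0.027,-0.026,0,0,0,0],[0,-0.027,-0.026,0,0,0,0],[0,-0.027,-0.026,0,0,0,0],[0,-0.027,-0.026,0,0,0,0],[0,-0.027,-0.026,0,0,0,0]],
])

```text
time: 1.45
ee_pos: [0.5253, 0.2812, 0.2313]
tool_rot: [-0.0, 1.0, -0.0, 0.0]
ft_force: [0.4, 0.4, 0.4]
opening: 0.998
grip_force: 0.0
```

Call:
drive_tool([
  [[0,-0.008,-0.006,0.03,0,0,0],[0,0,0,0.03,0,0,0],[0,0,0,0,0,0,0]],
])

```text
time: 1.7
ee_pos: [0.5304, 0.2747, 0.1662]
tool_rot: [0.001, 1.0, -0.002, -0.003]
ft_force: [-1.2, 0.1, -1.4]
opening: 0.999
grip_force: 0.0
```

```bash
cat > lid.py <<'E'
from h import *
import sys
c=cam("wrist");save(c,sys.argv[1]);hsv=cv2.cvtColor(c["frame"],cv2.COLOR_RGB2HSV)
z=float(sys.argv[2])
org=((hsv[...,0]<18)&(hsv[...,1]>150)&(hsv[...,2]>90)).astype(np.uint8)
n,l,st,ce=cv2.connectedComponentsWithStats(org)
for i in range(1,n):
    if st[i,4]>30: print(ce[i].round(1),st[i,4],plane(c,[ce[i]],z).round(4))
print(monitor.read_state()["ee_pos"],c["T"].round(3).tolist())
E
python3 lid.py w1.png 0.033
```

```text
[260.2   5.5] 219 [[0.3686 0.2294 0.033 ]]
[325.8 236.4] 226 [[0.5333 0.2748 0.033 ]]
[0.53090125 0.27598144 0.16912484] [[0.001, 0.965, 0.264, 0.463], [1.0, 0.0, -0.004, 0.275], [-0.004, 0.264, -0.965, 0.309], [0.0, 0.0, 0.0, 1.0]]
```

View pics/w1.png

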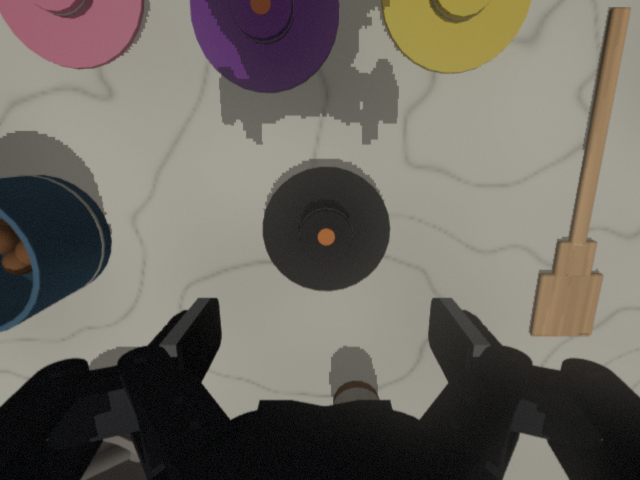

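The black lid's valve is at pixel (326,236), which gives (0.5333, 0.2748). The purple and yellow lids are well away at the top of the picture, and the clove jar is behind the gripper. I'll descend.

Call:
drive_tool([
  [[0,-0.001,-0.0005,0.035,0,0,0],[0,0,0,0.035,0,0,0],[0,0,0,0.035,0,0,0],[0,0,0,0.02,0,0,0],[0,0,0,0,0,0,0]],
])

```text
time: 2.17
ee_pos: [0.5315, 0.2764, 0.044]
tool_rot: [-0.001, 1.0, -0.001, -0.002]
ft_force: [-0.6, -0.0, -1.0]
opening: 0.998
grip_force: 0.0
```

Call:
drive_tool([
  [[0,0,0,0,0,0,0],[0,0,0,0,0,0,0]],
])

```text
time: 2.33
ee_pos: [0.5343, 0.2773, 0.0488]
tool_rot: [-0.0, 1.0, 0.001, 0.001]
ft_force: [-0.8, -0.1, 0.4]
opening: 1.001
grip_force: 0.0
```

```bash
python3 lid.py w2.png 0.033
```

```text
[320.1 288.3] 614 [[0.5335 0.2748 0.033 ]]
[0.5344261  0.27723372 0.04890273] [[-0.001, 0.962, 0.272, 0.465], [1.0, 0.001, 0.002, 0.277], [0.002, 0.272, -0.962, 0.192], [0.0, 0.0, 0.0, 1.0]]
```

Call:
drive_tool([
  [[0,0.001,-0.0025,0.015,0,0,0],[0,0,0,0.012,0,0,0],[0,0,0,0.005,0,0,0],[0,0,0,0,0,0,0],[0,0,0,0,0,0,0]],
])

```text
time: 2.8
ee_pos: [0.5324, 0.2739, 0.0146]
tool_rot: [-0.0, 1.0, -0.0, 0.0]
ft_force: [-0.6, 0.7, 0.2]
opening: 1.0
grip_force: 0.0
```

Call:
drive_tool([
  [[80,0,0,0,0,0,0],[90,0,0,0,0,0,0],[100,0,0,0,0,0,0],[100,0,0,0,0,0,0],[100,0,0,0,0,0,0]],
])

```text
time: 3.22
ee_pos: [0.5323, 0.2738, 0.0145]
tool_rot: [-0.0, 1.0, 0.0, 0.0]
ft_force: [-0.6, 0.9, 0.0]
opening: 0.608
grip_force: 0.0
```

```bash
python3 lid.py w3.png 0.033
```

```text
[328.  327.8] 897 [[0.5336 0.2747 0.033 ]]
[0.5322826  0.27374823 0.01441573] [[-0.0, 0.963, 0.27, 0.463], [1.0, 0.0, 0.0, 0.273], [0.0, 0.27, -0.963, 0.157], [0.0, 0.0, 0.0, 1.0]]
```

View pics/w3.png

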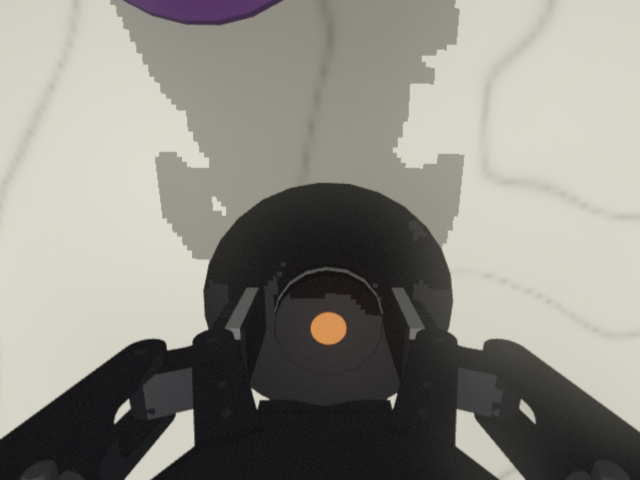

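The boss lies between the pads, with the valve at (328,328) and nothing touching yet. I'll trim by 1 mm and close.

Call:
drive_tool([
  [[100,-0.001,0.001,0,0,0,0],[115,0,0,0,0,0,0],[125,0,0,0,0,0,0],[150,0,0,0,0,0,0],[150,0,0,0,0,0,0]],
], newtons=30)

```text
time: 3.68
ee_pos: [0.534, 0.2753, 0.0154]
tool_rot: [-0.0, 1.0, 0.0, 0.001]
ft_force: [-2.2, -0.6, 15.4]
opening: 0.491
grip_force: 39.9
```

Call:
drive_tool([
  [[150,0,0,0,0,0,0],[150,0,0,0,0,0,0],[150,0,0,0,0,0,0]],
])

```text
time: 3.93
ee_pos: [0.534, 0.2753, 0.0153]
tool_rot: [-0.0, 1.0, 0.0, 0.001]
ft_force: [-3.2, -0.6, 14.6]
opening: 0.489
grip_force: 39.9
```

Call:
drive_tool([
  [[150,0,0,-0.01,0,0,0],[150,0,0,-0.025,0,0,0],[150,0,0,-0.03,0,0,0],[150,0,0,-0.03,0,0,0],[150,0,0,-0.025,0,0,0]],
])

```text
time: 4.35
ee_pos: [0.5334, 0.2747, 0.1367]
tool_rot: [-0.0, 1.0, 0.0, 0.0]
ft_force: [0.4, 0.4, -1.1]
opening: 0.49
grip_force: 37.8
```

Call:
drive_tool([
  [[150,-0.0015,-0.02,0,0,0,0],[150,-0.0015,-0.035,0,0,0,0],[150,-0.0015,-0.035,0,0,0,0],[150,-0.0015,-0.035,0,0,0,0],[150,0,-0.035,0,0,0,0]],
])

```text
time: 4.77
ee_pos: [0.5391, 0.1132, 0.1348]
tool_rot: [-0.0, 1.0, 0.0, 0.0]
ft_force: [0.9, 0.4, -1.3]
opening: 0.492
grip_force: 37.9
```

Call:
drive_tool([
  [[150,0,-0.035,0,0,0,0],[150,0,-0.025,0,0,0,0],[150,0,-0.015,0,0,0,0],[150,0,-0.01,0,0,0,0],[150,0,0,0,0,0,0]],
])

```text
time: 5.18
ee_pos: [0.5393, 0.0278, 0.1346]
tool_rot: [0.001, 1.0, -0.0, 0.0]
ft_force: [-0.2, 0.4, -1.7]
opening: 0.489
grip_force: 37.9
```

Call:
drive_tool([
  [[150,0,0,0,0,0,0],[150,0,0,0,0,0,0]],
])

```text
time: 5.35
ee_pos: [0.5393, 0.0312, 0.1344]
tool_rot: [-0.001, 1.0, 0.0, -0.0]
ft_force: [0.2, -0.1, -1.5]
opening: 0.488
grip_force: 37.9
```

```bash
cat > chk.py <<'E'
from h import *
def fit(q):
    A=np.c_[2*q[:,:2],np.ones(len(q))];s=np.linalg.lstsq(A,(q[:,:2]**2).sum(1),rcond=None)[0];return s[:2].round(4),np.sqrt(s[2]+s[:2]@s[:2]).round(4)
c=cam("side");save(c,"s1.png")
hsv=cv2.cvtColor(c["frame"],cv2.COLOR_RGB2HSV)
w=cam("wrist");save(w,"w4.png")
s=monitor.read_state();print(s["ee_pos"],s["ft_force"],s["opening"])
import sys; zv=s["ee_pos"][2]-0.0153+0.033; print("valve z",zv)
for n,c in(("side",c),("wrist",w)):
    hsv=cv2.cvtColor(c["frame"],cv2.COLOR_RGB2HSV)
    org=((hsv[...,0]<18)&(hsv[...,1]>150)&(hsv[...,2]>90)).astype(np.uint8)
    k,l,st,ce=cv2.connectedComponentsWithStats(org)
    for i in range(1,k):
        p=plane(c,[ce[i]],zv)[0]
        if st[i,4]>15 and np.hypot(*(p[:2]-s["ee_pos"][:2]))<.03: print(n,ce[i],st[i,4],p.round(4))
a,b=cv2.imread("pics/s1.png")[190:340,260:420],cv2.imread("pics/w4.png")
cv2.imwrite("pics/m.png",np.hstack([cv2.resize(a,(400,375)),cv2.resize(b,(400,300))[:375] if 0 else cv2.copyMakeBorder(cv2.resize(b,(400,300)),0,75,0,0,0)]))
E
python3 chk.py
```

```text
[0.53929168 0.03109799 0.13429766] [-0.36017197 -0.26111296 -1.23565323] 0.4866014866382231
valve z 0.1519976593942835
wrist [324.41025641 322.95429208] 897 [0.5389 0.0307 0.152 ]
```

View pics/m.png

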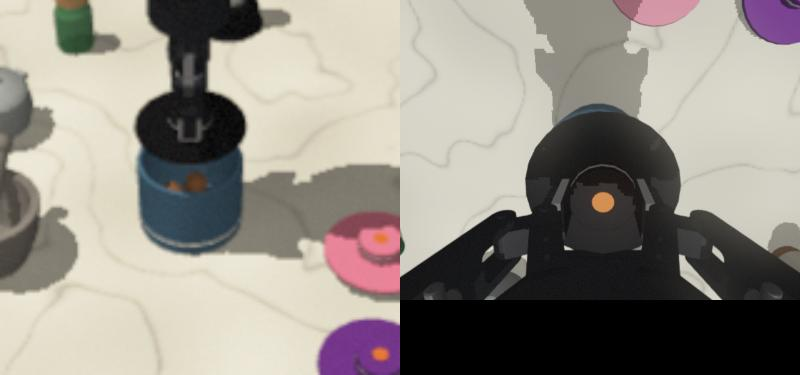

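The lid is held level above the canister (side view, left half), with the valve centred between the pads. I'll refine the canister axis from the first two pictures, using the bisector of its left and right silhouette tangents.

```bash
cat > axis.py <<'E'
from h import *
res=[]
for n,b in(("scene",(305,225,375,295)),("side",(305,232,370,300))):
    c=cam(n);c["frame"]=cv2.imread(f"pics/{n}0.png")[:,:,::-1].copy()
    f=c["frame"].astype(int);m=np.zeros((480,640),np.uint8)
    blue=(f[...,2]-f[...,0]>12);m[b[1]:b[3],b[0]:b[2]]=blue[b[1]:b[3],b[0]:b[2]]
    ct=max(cv2.findContours(m,0,1)[0],key=cv2.contourArea).reshape(-1,2)
    d=rays(c,ct)@c["T"][:3,:3].T;az=np.unwrap(np.arctan2(d[:,1],d[:,0]))
    print(n,ct.min(0),ct.max(0),np.sort(az)[[0,1,2,-3,-2,-1]])
    a=(az.min()+az.max())/2;o=c["T"][:2,3];res.append((o,np.array([np.cos(a),np.sin(a)]),np.sin((az.max()-az.min())/2)))
    # far rim: farthest outline point along the bisector at z=.085
    h=plane(c,ct,.085)[:,:2];t=(h-o)@res[-1][1];print(" centre by far rim",(o+res[-1][1]*(t.max()-.054)).round(4))
(o1,d1,s1),(o2,d2,s2)=res
t=np.linalg.solve(np.c_[d1,-d2],o2-o1);print("axis",o1+d1*t[0],"radii",t[0]*s1,t[1]*s2)
E
python3 axis.py
```

```text
scene [315 234] [357 267] [-2.15947031 -2.15934731 -2.15922481 -2.05204114 -2.05197866 -2.05191593]
 centre by far rim [0.5404 0.0268]
side [315 240] [356 286] [-1.61230339 -1.61221923 -1.61213539 -1.4865891  -1.48642501 -1.48626029]
 centre by far rim [0.5385 0.0301]
axis [0.53864517 0.02380956] radii 0.05145287838309174 0.052747924681394685
```

Call:
drive_tool([
  [[150,0,0,-0.03,0,0,0],[150,-0.02,0,-0.03,0,0,0],[150,-0.035,0,0,0,0,0],[150,-0.035,0,0,0,0,0],[150,-0.03,0,0,0,0,0]],
])

```text
time: 5.97
ee_pos: [0.6613, 0.0306, 0.195]
tool_rot: [-0.001, 1.0, 0.0, 0.001]
ft_force: [-0.2, -0.2, -1.7]
opening: 0.484
grip_force: 38.1
```

Call:
drive_tool([
  [[150,0,0,0,0,0,0],[150,0,0,0,0,0,0],[150,0,0,0,0,0,0],[150,0,0,0,0,0,0]],
])

```text
time: 6.3
ee_pos: [0.6585, 0.03, 0.1944]
tool_rot: [-0.0, 1.0, 0.0, -0.0]
ft_force: [-0.4, -0.3, -1.1]
opening: 0.489
grip_force: 38.2
```

```bash
python3 - <<'E'
from h import *
c=cam("wrist");save(c,"w5.png");print(monitor.read_state()["ee_pos"])
f=c["frame"].astype(int);m=(f[...,2]-f[...,0]>8).astype(np.uint8)
cs=[x for x in cv2.findContours(m,0,1)[0] if cv2.contourArea(x)>1500]
for x in cs:
    e=cv2.fitEllipse(x);print(cv2.boundingRect(x),cv2.contourArea(x),e)
def fit(q):
    A=np.c_[2*q[:,:2],np.ones(len(q))];s=np.linalg.lstsq(A,(q[:,:2]**2).sum(1),rcond=None)[0];return s[:2].round(4),np.sqrt(s[2]+s[:2]@s[:2]).round(4)
P=cloud(c);q=P[(m>0)&(abs(P[...,2]-.085)<.004)];print("rim cloud",len(q),fit(q),np.median(q[:,2]),cv2.minEnclosingCircle(q[:,:2].astype(np.float32)))
E
```

```text
[0.65858786 0.03001569 0.19457173]
(237, 0, 163, 149) 20120.0 ((317.86236572265625, 67.67703247070312), (156.50299072265625, 167.23779296875), 92.18806457519531)
rim cloud 2789 (array([0.5399, 0.0252]), np.float64(0.0508)) 0.08506795150823537 ((0.5394646525382996, 0.02513648010790348), 0.05363541841506958)
```

View pics/w5.png

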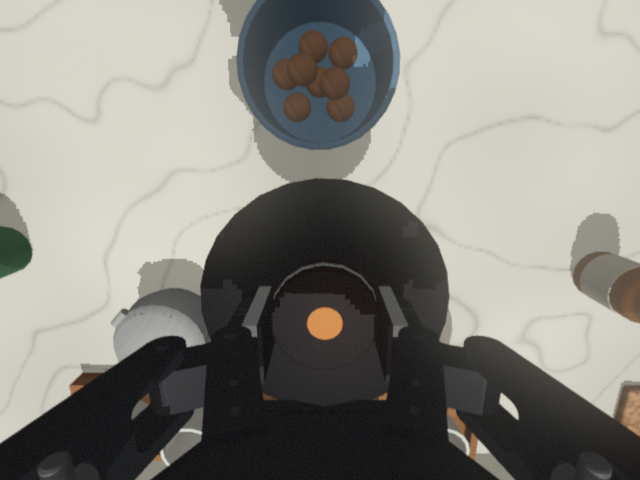

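```bash
python3 - <<'E'
from h import *
c=cam("wrist");print(c["cx"],c["cy"],c["fx"],c["T"].round(4).tolist())
hsv=cv2.cvtColor(c["frame"],cv2.COLOR_RGB2HSV);f=c["frame"].astype(int)
P=cloud(c);m=(f[...,2]-f[...,0]>8)
v,u=np.where((hsv[...,0]<18)&(hsv[...,1]>150)&(hsv[...,2]>120)&(np.mgrid[:480,:640][0]>280)&(abs(np.mgrid[:480,:640][1]-324)<25));print("valve",u.mean(),v.mean(),np.median(P[v,u],0),plane(c,[(u.mean(),v.mean())],.2123))
for r in(40,60,80,100):
    x=np.where(m[r])[0];p=plane(c,[(x[0]-.5,r),(x[-1]+.5,r)],.085);print(r,x[0],x[-1],p[:,:2].mean(0),np.ptp(p[:,1]))
# annulus fit: mean of rim points per angle
q=P[m&(abs(P[...,2]-.085)<.004)][:,:2];ce=np.array([.5399,.0252]);d=q-ce
a=np.degrees(np.arctan2(d[:,1],d[:,0]));r=np.hypot(*d.T)
for k in range(-180,180,45):
    s=(a>=k)&(a<k+45);print(k,s.sum(),np.percentile(r[s],[3,50,97]).round(4) if s.sum() else "")
E
```

```text
324.46050442484426 242.15913736710144 350.35720446432106 [[-0.0008, 0.9629, 0.2699, 0.5898], [1.0, 0.0007, 0.0004, 0.0295], [0.0002, 0.2699, -0.9629, 0.3374], [0.0, 0.0, 0.0, 1.0]]
valve 324.3807390817469 322.95072788353866 [nan nan nan] [[0.65813094 0.0295235  0.2123    ]]
40 239 397 [0.52525938 0.02531296] 0.10245611065736109
60 237 399 [0.5369507  0.02526428] 0.10649240541554528
80 240 397 [0.54897098 0.02554539] 0.10467975527838232
100 246 389 [0.56133533 0.02482625] 0.09676744886545835
-180 41 [0.0486 0.0493 0.0515]
-135 553 [0.0488 0.0507 0.0532]
-90 446 [0.0486 0.0507 0.0529]
-45 383 [0.0488 0.0508 0.0529]
0 377 [0.0487 0.0508 0.0528]
45 430 [0.0488 0.0507 0.0529]
90 550 [0.0488 0.0508 0.0532]
135 30 [0.049  0.0499 0.0521]
```

Call:
drive_tool([
  [[150,0.025,-0.0012,0,0,0,0],[150,0.035,-0.001,0,0,0,0],[150,0.035,-0.001,0,0,0,0],[150,0.0235,-0.001,0.02,0,0,0],[150,0,0,0.03,0,0,0]],
])

```text
time: 6.82
ee_pos: [0.5383, 0.0256, 0.1467]
tool_rot: [-0.0, 1.0, 0.001, 0.002]
ft_force: [1.9, 0.5, -1.5]
opening: 0.489
grip_force: 38.2
```

Call:
drive_tool([
  [[150,0,0,0.025,0,0,0],[150,0,0,0,0,0,0],[150,0,0,0,0,0,0],[150,0,0,0,0,0,0],[150,0,0,0,0,0,0]],
])

```text
time: 7.23
ee_pos: [0.5417, 0.0256, 0.1209]
tool_rot: [-0.0, 1.0, 0.0, 0.001]
ft_force: [-0.4, 0.1, -1.5]
opening: 0.49
grip_force: 38.2
```

```bash
python3 chk.py; python3 -c "
import cv2;cv2.imwrite('pics/s1c.png',cv2.resize(cv2.imread('pics/s1.png')[220:310,280:390],None,fx=6,fy=6,interpolation=2))"
```

```text
[0.54149888 0.02561672 0.12053446] [-0.89616583  0.43446928 -1.36358714] 0.4890230938744498
valve z 0.13823445662647582
wrist [324.42619312 322.90566038] 901 [0.5413 0.0251 0.1382]
```

View pics/s1c.png

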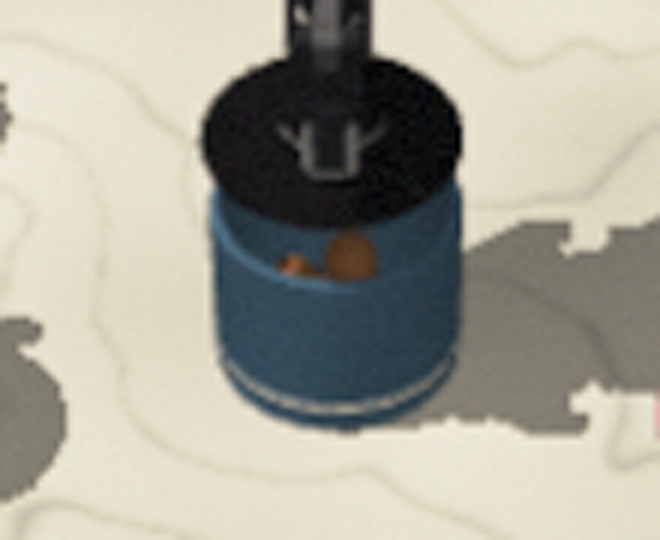

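The picture shows the lid (crop centre 332) about 1 px left of the canister (338). That agrees with the 1.5 mm x error, so I'll correct it and lower slowly.

Call:
drive_tool([
  [[150,0.0015,0,0.006,0,0,0],[150,0,0,0.006,0,0,0],[150,0,0,0.006,0,0,0],[150,0,0,0.004,0,0,0],[150,0,0,0,0,0,0]],
])

```text
time: 7.75
ee_pos: [0.5387, 0.0255, 0.0961]
tool_rot: [-0.0, 1.0, -0.0, -0.001]
ft_force: [-0.2, 0.7, -1.4]
opening: 0.491
grip_force: 38.2
```

Call:
drive_tool([
  [[150,0,0,0.002,0,0,0],[150,0,0,0.002,0,0,0],[150,0,0,0.001,0,0,0],[150,0,0,0,0,0,0],[150,0,0,0,0,0,0]],
])

```text
time: 8.17
ee_pos: [0.5394, 0.0256, 0.0924]
tool_rot: [-0.0, 1.0, -0.0, 0.0]
ft_force: [0.4, 1.0, -1.2]
opening: 0.487
grip_force: 38.2
```

Inserting without contact force. I'll continue to the seat.

Call:
drive_tool([
  [[150,0,0,0.0015,0,0,0],[150,0,0,0.001,0,0,0],[150,0,0,0.001,0,0,0],[150,0,0,0,0,0,0],[150,0,0,0,0,0,0]],
])

```text
time: 8.58
ee_pos: [0.5393, 0.0256, 0.0888]
tool_rot: [-0.0, 1.0, -0.0, -0.0]
ft_force: [0.1, -0.2, -1.0]
opening: 0.488
grip_force: 38.1
```

Call:
drive_tool([
  [[150,0,0,0.001,0,0,0],[150,0,0,0.0005,0,0,0],[150,0,0,0,0,0,0],[150,0,0,0,0,0,0]],
])

```text
time: 8.92
ee_pos: [0.5394, 0.0256, 0.0883]
tool_rot: [-0.0, 1.0, 0.0, 0.0]
ft_force: [-7.9, -0.4, 20.4]
opening: 0.491
grip_force: 45.4
```

Call:
drive_tool([
  [[150,0,0,-0.0005,0,0,0],[150,0,0,0,0,0,0],[115,0,0,0,0,0,0],[100,0,0,0,0,0,0],[80,0,0,0,0,0,0]],
], newtons=20)

```text
time: 9.33
ee_pos: [0.5393, 0.0255, 0.0878]
tool_rot: [-0.0, 1.0, -0.0, 0.0]
ft_force: [-0.2, 0.2, -0.1]
opening: 0.685
grip_force: 0.0
```

Call:
drive_tool([
  [[80,0,0,0,0,0,0],[80,0,0,-0.005,0,0,0],[80,0,0,-0.02,0,0,0],[80,0,0,-0.03,0,0,0],[80,0,0,-0.03,0,0,0]],
])

```text
time: 9.75
ee_pos: [0.5387, 0.0254, 0.1737]
tool_rot: [-0.0, 1.0, -0.0, -0.001]
ft_force: [-0.0, 0.4, 0.3]
opening: 0.688
grip_force: 0.0
```

Call:
drive_tool([
  [[40,0.02,0,-0.03,0,0,0],[0,0.02,0,-0.03,0,0,0],[0,0,0,0,0,0,0],[0,0,0,0,0,0,0]],
])

```text
time: 10.08
ee_pos: [0.4995, 0.0257, 0.2348]
tool_rot: [-0.0, 1.0, 0.0, 0.002]
ft_force: [0.2, -0.8, 0.2]
opening: 1.0
grip_force: 0.0
```

```bash
python3 - <<'E'
from h import *
s=cam("side")
c=cam("wrist");print(monitor.read_state()["ee_pos"]);save(c,"w6.png")
a=cv2.resize(s["frame"][210:310,280:400,::-1],(384,320),interpolation=2);b=cv2.resize(c["frame"][:,:,::-1],(400,300))
cv2.imwrite("pics/m2.png",np.hstack([a,cv2.copyMakeBorder(b,0,20,0,0,0)]))
P=cloud(c);hsv=cv2.cvtColor(c["frame"],cv2.COLOR_RGB2HSV)
f=c["frame"].astype(int)
# flange top plane (ring 25..53 mm), z~0.090
q=P.reshape(-1,3);q=q[np.isfinite(q[:,0])];r=np.hypot(q[:,0]-.5395,q[:,1]-.0253)
k=q[(r>.027)&(r<.052)&(abs(q[:,2]-.09)<.015)]
A=np.c_[k[:,:2]-[.5395,.0253],np.ones(len(k))];print("flange tilt xy,z",len(k),np.linalg.lstsq(A,k[:,2],rcond=None)[0])
o=((hsv[...,0]<18)&(hsv[...,1]>150)&(hsv[...,2]>90)).astype(np.uint8)
n,l,st,ce=cv2.connectedComponentsWithStats(o)
for i in range(1,n):
    if st[i,4]>30: print(ce[i],st[i,4],plane(c,[ce[i]],.106))
E
```

```text
[0.49928793 0.02558335 0.2326235 ]
flange tilt xy,z 7657 [-0.00027322  0.00024753  0.09032078]
[393.68047337  47.78106509] 169 [[0.36653826 0.07315827 0.106     ]]
[553.16        69.85714286] 175 [[0.38036925 0.18631743 0.106     ]]
[324.34615385 279.84134615] 208 [[0.53894411 0.02517443 0.106     ]]
```

View pics/m2.png

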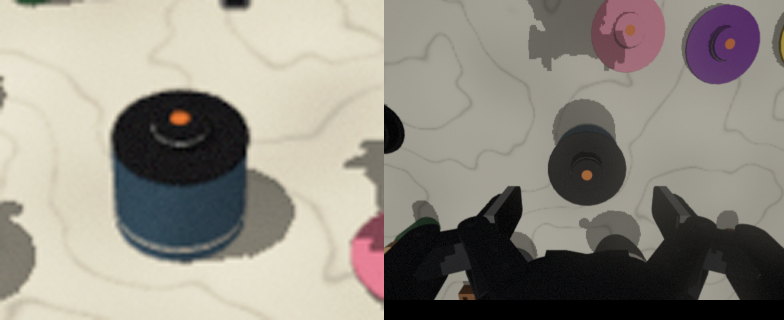

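The lid is home: flange top at z = 0.0903, level, valve at (0.539, 0.025), fingers off. Next, the pump.

Call:
drive_tool([
  [[0,0,-0.025,0,0,0,0],[0,0,-0.035,0,0,0,0],[0,0,-0.035,0,0,0,0],[0,0,-0.035,0,0,0,0],[0,0,-0.035,0,0,0,0]],
])

```text
time: 10.6
ee_pos: [0.4989, -0.1411, 0.2317]
tool_rot: [-0.0, 1.0, -0.0, -0.001]
ft_force: [0.4, 0.5, 0.1]
opening: 1.003
grip_force: 0.0
```

Call:
drive_tool([
  [[0,0,-0.035,0,0,0,0],[0,0,-0.035,0,0,0,0],[0,0,-0.035,0,0,0,0],[0,0,-0.035,0,0,0,0],[0,0,-0.025,0,0,0,0]],
])

```text
time: 11.02
ee_pos: [0.4985, -0.3077, 0.2314]
tool_rot: [0.001, 1.0, -0.0, -0.001]
ft_force: [-0.8, 0.4, 0.1]
opening: 1.0
grip_force: 0.0
```

Call:
drive_tool([
  [[0,0,-0.02,0,0,0,0],[0,0,-0.01,0,0,0,0],[0,0,0,0,0,0,0],[0,0,0,0,0,0,0]],
])

```text
time: 11.35
ee_pos: [0.4994, -0.3338, 0.2319]
tool_rot: [-0.0, 1.0, 0.0, -0.001]
ft_force: [-0.4, 0.9, -0.2]
opening: 1.001
grip_force: 0.0
```

```bash
cat > pump.py <<'E'
from h import *
import sys
c=cam("wrist");save(c,sys.argv[1]);print(monitor.read_state()["ee_pos"])
P=cloud(c).reshape(-1,3);P=P[np.isfinite(P[:,0])]
def fit(q):
    A=np.c_[2*q[:,:2],np.ones(len(q))];s=np.linalg.lstsq(A,(q[:,:2]**2).sum(1),rcond=None)[0];return s[:2].round(4),np.sqrt(s[2]+s[:2]@s[:2]).round(4)
near=P[np.hypot(P[:,0]-.495,P[:,1]+.334)<.05]
for lo,hi in((.055,.075),(.075,.1),(.1,.12),(.12,.14)):
    q=near[(near[:,2]>lo)&(near[:,2]<hi)]
    if len(q)>20: print(lo,len(q),fit(q))
top=near[near[:,2]>.135];A=np.c_[(top[:,:2]**2).sum(1),top[:,:2],np.ones(len(top))]
k=np.linalg.lstsq(A,top[:,2],rcond=None)[0];print("top",len(top),top[:,2].max(),"dome apex",-k[1:3]/2/k[0],cv2.minEnclosingCircle(top[:,:2].astype(np.float32)))
E
python3 pump.py w7.png
```

```text
[ 0.49963412 -0.33315688  0.23213892]
0.055 113 (array([ 0.4953, -0.3377]), np.float64(0.0206))
0.075 193 (array([ 0.4948, -0.3379]), np.float64(0.0203))
0.1 192 (array([ 0.4954, -0.3377]), np.float64(0.0207))
0.12 240 (array([ 0.4954, -0.3377]), np.float64(0.0207))
top 43319 0.33456320264242867 dome apex [ 1.29817272 -0.34347732] ((0.494977742433548, -0.33400166034698486), 0.050083428621292114)
```

View pics/w7.png

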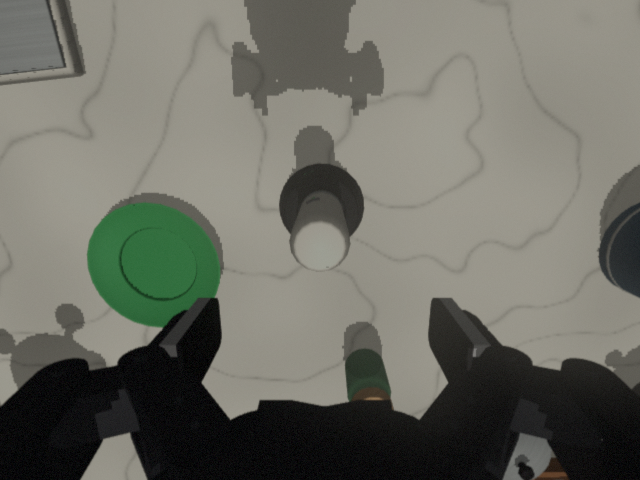

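The pump's white dome is at (320,245), between the fingers' paths, and the side fit gives (0.4953, -0.3377). The saucer (155,260) is low and clear, and the bay jar (365,360) is behind. I'll descend around the pump.

Call:
drive_tool([
  [[0,0.0043,-0.0045,0.02,0,0,0],[0,0,0,0.02,0,0,0],[0,0,0,0,0,0,0],[0,0,0,0,0,0,0]],
])

```text
time: 11.73
ee_pos: [0.4953, -0.3375, 0.1926]
tool_rot: [-0.001, 1.0, 0.001, -0.001]
ft_force: [-0.2, 0.1, -0.5]
opening: 1.003
grip_force: 0.0
```

Call:
drive_tool([
  [[0,0,0,0.02,0,0,0],[0,0,0,0.03,0,0,0],[0,0,0,0.03,0,0,0],[0,0,0,0.017,0,0,0],[0,0,0,0,0,0,0]],
])

```text
time: 12.15
ee_pos: [0.4946, -0.3374, 0.0938]
tool_rot: [-0.001, 1.0, 0.001, -0.001]
ft_force: [-0.7, 0.1, -0.5]
opening: 1.005
grip_force: 0.0
```

Call:
drive_tool([
  [[80,0,0,0,0,0,0],[100,0,0,0,0,0,0],[100,0,0,0,0,0,0]],
])

```text
time: 12.4
ee_pos: [0.4961, -0.3394, 0.0979]
tool_rot: [-0.0, 1.0, -0.001, 0.001]
ft_force: [-0.3, 0.6, 0.3]
opening: 0.62
grip_force: 0.0
```

```bash
python3 pump.py w8.png|tail -6
```

```text
[ 0.49595427 -0.33930104  0.09761539]
0.055 650 (array([ 0.4952, -0.3377]), np.float64(0.0206))
0.075 1194 (array([ 0.4946, -0.3379]), np.float64(0.0203))
0.1 3027 (array([ 0.5056, -0.3393]), np.float64(0.0321))
0.12 5559 (array([ 0.5041, -0.3396]), np.float64(0.0312))
top 55864 0.20072832096293736 dome apex [ 0.90754435 -0.36068159] ((0.4951297342777252, -0.3340073227882385), 0.05007297545671463)
```

Call:
drive_tool([
  [[100,0.001,0.0015,0.002,0,0,0],[100,0,0,0,0,0,0],[120,0,0,0,0,0,0],[130,0,0,0,0,0,0],[160,0,0,0,0,0,0]],
], newtons=60)

```text
time: 12.87
ee_pos: [0.4943, -0.3374, 0.0942]
tool_rot: [-0.0, 1.0, -0.0, 0.0]
ft_force: [-0.8, 1.7, 5.8]
opening: 0.476
grip_force: 59.6
```

Call:
drive_tool([
  [[160,0,0,0,0,0,0],[160,0,0,0,0,0,0],[160,0,0,0,0,0,0]],
])

```text
time: 13.12
ee_pos: [0.4943, -0.3375, 0.0943]
tool_rot: [-0.0, 1.0, -0.0, 0.0]
ft_force: [-1.3, 2.5, 6.5]
opening: 0.479
grip_force: 59.6
```

Call:
drive_tool([
  [[160,0,0,-0.01,0,0,0],[160,0,0,-0.015,0,0,0],[160,0,0,-0.02,0,0,0],[160,0,0,-0.03,0,0,0],[160,0,0,-0.03,0,0,0]],
])

```text
time: 13.53
ee_pos: [0.4934, -0.3372, 0.2]
tool_rot: [0.0, 1.0, 0.0, -0.001]
ft_force: [0.4, -0.6, -3.6]
opening: 0.479
grip_force: 61.1
```

Call:
drive_tool([
  [[160,0,0,-0.025,0,0,0],[160,0,0,-0.02,0,0,0],[160,0,0,0,0,0,0],[160,0,0,0,0,0,0],[160,0,0,0,0,0,0]],
])

```text
time: 13.95
ee_pos: [0.4937, -0.3371, 0.2431]
tool_rot: [-0.0, 1.0, 0.0, -0.001]
ft_force: [0.1, 0.4, -3.7]
opening: 0.479
grip_force: 61.2
```

Call:
drive_tool([
  [[160,-0.004,0.025,0,0,0,0],[160,-0.005,0.035,0,0,0,0],[160,-0.005,0.035,0,0,0,0],[160,-0.005,0.035,0,0,0,0],[160,-0.005,0.035,0,0,0,0]],
])

```text
time: 14.37
ee_pos: [0.5173, -0.1707, 0.2425]
tool_rot: [0.0, 1.0, 0.0, -0.001]
ft_force: [1.6, -0.9, -3.3]
opening: 0.478
grip_force: 61.5
```

Call:
drive_tool([
  [[160,-0.005,0.035,0,0,0,0],[160,-0.005,0.035,0,0,0,0],[160,-0.005,0.035,0,0,0,0],[160,-0.005,0.035,0,0,0,0],[160,0,0.03,0,0,0,0]],
])

```text
time: 14.78
ee_pos: [0.5377, 0.0002, 0.2425]
tool_rot: [-0.001, 1.0, -0.0, -0.001]
ft_force: [-0.1, 0.2, -2.7]
opening: 0.478
grip_force: 61.5
```

Call:
drive_tool([
  [[160,0,0.018,0.015,0,0,0],[160,0,0.009,0.015,0,0,0],[160,0,0,0,0,0,0],[160,0,0,0,0,0,0],[160,0,0,0,0,0,0]],
])

```text
time: 15.2
ee_pos: [0.538, 0.0235, 0.2139]
tool_rot: [0.0, 1.0, -0.0, -0.0]
ft_force: [-0.2, -0.0, -3.2]
opening: 0.477
grip_force: 61.5
```

```bash
cat > hold.py <<'E'
from h import *
# pump axis from both fixed views: bisector azimuth of white silhouette per row -> midline; bell/lid from clouds
s=monitor.read_state();e=s["ee_pos"];print(e,s["ft_force"])
mid={}
for n in("scene","side"):
    c=cam(n);save(c,n+"h.png");f=c["frame"].astype(int);P=cloud(c)
    ok=(np.hypot(P[...,0]-e[0],P[...,1]-e[1])<.045)
    w=ok&(f.min(2)>95)&(np.ptp(f,axis=2)<50)&(P[...,2]>e[2]-.07)&(P[...,2]<e[2]+.07)
    b=(ok&(f.max(2)<80)&(P[...,2]<e[2]-.066)&(P[...,2]>.112))
    L=[]
    for r in np.unique(np.where(w)[0]):
        x=np.where(w[r])[0]
        if len(x)>=6: L.append(((x[0]+x[-1])/2,r,len(x),np.median(P[r,x,2])))
    L=np.array(L);print(n,"white",w.sum(),"rows",len(L),L[:,2].min() if len(L) else "",L[:,2].max() if len(L) else "","z",L[:,3].min().round(3),L[:,3].max().round(3))
    q=P[w&(P[...,2]<e[2]-.012)];A=np.c_[2*q[:,:2],np.ones(len(q))];k=np.linalg.lstsq(A,(q[:,:2]**2).sum(1),rcond=None)[0]
    print("  circle",len(q),k[:2].round(4),np.sqrt(k[2]+k[:2]@k[:2]).round(4),"bell px",b.sum())
    hsv=cv2.cvtColor(c["frame"],cv2.COLOR_RGB2HSV)
    v,u=np.where((hsv[...,0]<18)&(hsv[...,1]>150)&(hsv[...,2]>90)&ok)
    if len(u): print("  valve",len(u),u.mean(),v.mean(),plane(c,[(u.mean(),v.mean())],.106).round(4))
    Lw=L[L[:,3]<e[2]-.015]
    if len(Lw)>3: print("  midline col=a*row+b, expected vertical slope",np.polyfit(Lw[:,1],Lw[:,0],1),Lw[:,:3].round(1).tolist())
    T=np.linalg.inv(c["T"])
    pr=[]
    for z in(.13,.19):
        p=T@np.array([e[0]+.001,e[1],z,1]);x=p[:2]/p[2];x=x*(1+c["k1"]*(x@x));pr.append((c["fx"]*x[0]+c["cx"],c["fy"]*x[1]+c["cy"]))
    print("  ideal axis px",np.round(pr,1).tolist(),"slope",(pr[1][0]-pr[0][0])/(pr[1][1]-pr[0][1]))
E
python3 hold.py
```

```text
[0.53797323 0.02345815 0.21387395] [-0.16575557 -0.01070028 -3.2117895 ]
scene white 177 rows 10 6.0 7.0 z 0.213 0.274
  circle 26 [0.5512 0.0292] 0.008 bell px 56
  ideal axis px [[336.0, 233.8], [336.3, 214.3]] slope -0.011190379594759952
side white 460 rows 34 6.0 18.0 z 0.15 0.262
  circle 257 [0.5393 0.0256] 0.0197 bell px 61
  valve 18 335.5 246.66666666666666 [[0.5385 0.0269 0.106 ]]
  midline col=a*row+b, expected vertical slope [-3.30882353e-02  3.41930147e+02] [[334.5, 221.0, 18.0], [335.5, 222.0, 15.0], [334.5, 223.0, 17.0], [334.0, 224.0, 16.0], [335.0, 225.0, 15.0], [334.0, 226.0, 16.0], [334.5, 227.0, 16.0], [334.5, 228.0, 16.0], [334.5, 229.0, 16.0], [334.5, 230.0, 16.0], [334.0, 231.0, 15.0], [334.0, 232.0, 15.0], [333.5, 233.0, 14.0], [332.0, 234.0, 11.0], [335.0, 235.0, 12.0], [335.0, 236.0, 11.0], [335.0, 237.0, 8.0]]
  ideal axis px [[335.2, 238.4], [335.0, 219.2]] slope 0.013632412755562049
```

The pump stands upright in both fixed views and is within about 2 mm of the valve. I'll lower it with a y trim.

Call:
drive_tool([
  [[160,0,0.0015,0.006,0,0,0],[160,0,0,0.006,0,0,0],[160,0,0,0.004,0,0,0],[160,0,0,0,0,0,0],[160,0,0,0,0,0,0]],
])

```text
time: 15.72
ee_pos: [0.5378, 0.0259, 0.1975]
tool_rot: [-0.0, 1.0, -0.0, -0.0]
ft_force: [-0.0, -0.4, -2.6]
opening: 0.479
grip_force: 61.6
```

Call:
drive_tool([
  [[160,0,0,0.0015,0,0,0],[160,0,0,0.0015,0,0,0],[160,0,0,0.0015,0,0,0],[160,0,0,0,0,0,0],[160,0,0,0,0,0,0]],
])

```text
time: 16.13
ee_pos: [0.5382, 0.0261, 0.1935]
tool_rot: [-0.0, 1.0, -0.0, 0.0]
ft_force: [-0.2, 0.0, -0.2]
opening: 0.482
grip_force: 61.7
```

Contact, about 3 N. I'll go 4 mm further, in steps.

Call:
drive_tool([
  [[160,0,0,0.001,0,0,0],[160,0,0,0.001,0,0,0],[160,0,0,0.001,0,0,0],[160,0,0,0,0,0,0],[160,0,0,0,0,0,0]],
])

```text
time: 16.55
ee_pos: [0.5381, 0.0261, 0.1904]
tool_rot: [-0.0, 1.0, -0.0, 0.0]
ft_force: [-0.6, 0.1, 3.1]
opening: 0.475
grip_force: 61.9
```

Call:
drive_tool([
  [[160,0,0,0,0,0,0],[160,0,0,0,0,0,0],[160,0,0,0,0,0,0]],
])

```text
time: 16.8
ee_pos: [0.5381, 0.0261, 0.1904]
tool_rot: [-0.0, 1.0, -0.0, 0.0]
ft_force: [-0.4, -0.7, 3.2]
opening: 0.478
grip_force: 61.9
```

```bash
python3 - <<'E'
from h import *
s=monitor.read_state();print(s["ee_pos"],s["ft_force"],s["torque"])
E
```

```text
[0.53806778 0.0260602  0.19040535] [-0.39213769 -0.68894638  3.20465904] [ 0.02219473 -0.06743477 -0.01938346]
```

Call:
drive_tool([
  [[160,0,0,0.0005,0,0,0],[160,0,0,0,0,0,0],[160,0,0,0,0,0,0],[160,0,0,0,0,0,0],[160,0,0,0,0,0,0]],
])

```text
time: 17.22
ee_pos: [0.5381, 0.0261, 0.1899]
tool_rot: [-0.0, 1.0, -0.0, 0.0]
ft_force: [0.4, -0.3, 3.3]
opening: 0.475
grip_force: 62.0
```

```bash
python3 -c "
from h import *
print(monitor.read_state()['ft_force']); print(order.finish_job())"
```

```text
[ 0.4099885  -0.29154122  3.29306347]
the job is handed in; nothing more can be done
None
```

I handed the job in at about 17 s, with the lid home and level on the canister and the pump held upright on the valve (about 1 mm off centre) at about 6.5 N; the hand-in returned no verdict.

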